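# Snap the cap back on the open resin bottle

### The job

The open resin bottle in the weighted stand must be closed before it cures: pull its tall slim cap up off the sprung stud of the cap rail and press it onto the bottle's nozzle until it clicks and sits fully home. Keep pressing after the click and finish while still gripping the cap by its sleeve and pushing it firmly down; do not let go. Leave the low wide spare cap on its stud and the other things on the bench where they are.

Things in the scene. Friction and masses are not known exactly. Their poses are not given: they have to be found in the camera images.
- cap: tall slim black cap, upright, open below, 47 mm tall, about 26 g. Origin at the centre of its open lower rim, z up. Rim 25 mm wide up to 3 mm; grip sleeve 27 mm wide from 3 to 42 mm; closed crown 20 mm wide, top at 47 mm. At the start clipped on one of the rail's two studs (which one varies), its origin at the stud's foot
- cap_lip (a point): the snap lip inside the cap's lower rim, 3 mm high, 17 mm bore; behind it the bore is 21 mm, up to 40 mm. This point is at the cap's origin
- cap_sleeve: the cap's twelve-sided grip sleeve, fixed part of it, 27 mm wide, 39 mm high. Origin on the cap's axis at the sleeve's lower end, 3 mm above the cap's origin. One flat faces its x axis, the next every 30 degrees; grip it from above, best flat on flat; a TCP 32 mm above the cap's origin keeps the fingertips 13 mm above its rim
- bottle: open resin bottle fixed in a heavy dark stand, immovable. Origin at the centre of the stand's underside. Stand 90 x 90 x 35 mm; black bottle 40 mm in diameter, flat rigid shoulder 85 mm above the bench; on it a white neck 15.4 mm in diameter up to 12 mm above it, then a cone to 8 mm at 20 mm and a nozzle to 5 mm at its top, 32 mm above the shoulder
- bottle_seat (a point): centre of the bottle's shoulder at the foot of the neck, 85 mm above the bench, z up: the cap's origin comes here when fully home, its rim standing on the shoulder
- bottle_nubs (a point): point on the neck's axis 6.6 mm above the shoulder, level with three sprung steel nubs standing out of the neck (20.6 mm over all). The cap's lip meets them with the cap's origin 10 mm above the shoulder; a push of about 8 N (6 to 13, more off-centre) rides it over them, then the force drops as they snap in behind the lip, about 3 mm before the shoulder stops the cap
- rail: cap rail, aluminium bar fixed to the bench. Origin at the centre of its underside, y along the bar. 240 mm long, 45 mm wide, top 30 mm above the bench; black end feet 70 x 30 x 12 mm. On top, 65 mm either side of the middle, two studs 14 mm high, 15.4 mm thick, each with three weak sprung nubs: a cap comes off straight up with a pull of about 4 N (2 to 7)
- spare_cap: the low wide black spare cap on the other stud: 36 mm across, 24 mm tall, origin at the centre of its lower rim. Leave it alone
- full_bottle: a loose black bottle that already has its cap, standing on the bench, 38 mm in diameter and 85 mm tall, no stand. Origin at the centre of its underside. Leave it alone
- spool: a loose wooden thread spool standing on the bench, 28 mm in diameter, 36 mm tall. Origin at the centre of its underside. Leave it alone

How it is judged:
On the way, in this order (a step that is already met when the one before it is completed fails the run):
1. the cap is pulled off its stud and held clear above the rail (z of cap in the frame of rail above 0.05 m and contact force between the fingers and cap_sleeve above 2 N), for 0.1 s.
2. the cap is clicked fully home on the bottle (z of cap in the frame of bottle_seat below 0.002 m and horizontal distance between cap and bottle_seat below 0.003 m and angle between the z axis of cap and the z axis of bottle, either way round below 0.12 rad), for 0.1 s.
At the end, for the whole second after the job is handed in: The cap is clicked home: its rim within 2 mm of the bottle's shoulder, centred within 3 mm and upright within 0.12 rad; the fingers still grip its sleeve (over 4 N) and it is still pressed against the bottle with more than 4 N (all of step 2 and contact force between cap and bottle above 4 N and contact force between the fingers and cap_sleeve above 4 N and linear speed of cap below 0.02 m/s); the arm keeps its last pose, push and grip.
It fails at once if the spare cap is moved by more than 12 mm (distance of spare_cap from where it was at the start of the episode above 0.012 m).
It fails at once if the full bottle is moved by more than 20 mm (distance of full_bottle from where it was at the start of the episode above 0.02 m).
It fails at once if the thread spool is moved by more than 20 mm (distance of spool from where it was at the start of the episode above 0.02 m).
It also fails if it takes over 40 s, if anything falls off the work surface, if the arm or the gripper's body presses on something with over 40 N, if the wrist force passes 120 N, or if a joint passes its speed limit or range.

### The arm

A 6-joint arm with a two-finger parallel gripper is mounted at the origin on the work surface. World frame = base frame: x ahead of the robot, y to its left, z up, the work surface at z = 0. Lengths are in m, angles in rad, forces in N, time in s.
With the tool pointing down it reaches from about 0.225 to 0.875 m from the base axis. Payload 3.4 kg.
Tool frame: the origin (TCP) lies between the finger pads, 19 mm behind the fingertips; this is the grasp point; z points along the fingers, x is the direction in which the jaws open and shut, and the axes are right-handed (so a half turn about z gives the same grasp; the last joint's range is limited). The gripper opens to 85 mm and grips with 20 to 120 N. Pads are 22 mm wide; open, the fingers measure 114 mm over their backs; the gripper's body (76 mm by 85 mm) begins 54 mm behind the grasp point. The pads swing forward as they close: fully open they stand 13 mm farther back than shut.
Start: joints at [-1.245, 0.276, 1.505, -0, 1.361, -0.121], TCP at [0.248, -0.519, 0.25] pointing down, gripper open.
Joint ranges: [-2.89, 2.89], [-0.75, 2.08], [0.22, 2.7], [-1.18, 4.32], [0.11, 2.71], [-2.7, 2.7]. Speed limits (rad/s): [2.57, 2.57, 3.14, 3.14, 3.14, 3.14].

### API

Orientations are given as a unit quaternion [w, x, y, z].
In Python, from rig import manip gives the robot as it stands.
- The arm moves only by the tool carry_out, never from a script. Its argument "series" is a list of rows, each a list of 2 entries, a list of its own where there are three numbers: the shift along the tool's x, y, z in mm, then the turn about the tool's z in degrees. A call has 1 to 10 rows; each row shifts and turns the pose as measured when the row begins, along the tool's axes as they then stand; what a row does not reach is not made up. A row lasts 1/12 s, in which the tool goes at most 41.7 mm and 7.16 degrees, less where a joint would pass 70% of its speed; a pose out of reach is approached as far as the arm can. A call is refused whole if a number of a shift passes 41.7 or a number of a turn 7.16, either way. A call with a gripper value outside its range is refused whole. "fingers" is the finger opening in mm, from 0 to 85.4, set as the call begins (left out, the last holds). The fingers move at their own pace and stop on an object; "squeeze" is the grip in N (left out, the last holds). Time passes only in rows, so rows that do not move let the fingers close. It gives the time, the measured TCP pose, the force and the opening at its end, in the units of the state.
- manip.get_state(): the state, without advancing time (a new reading comes with each control period).
- manip.get_image(name): name is "scene" or "top"; returns a dict with "frame" (480x640x3 uint8, blue, green, red), "K" (3x3 intrinsics, pixels), "rvec" (rotation vector, rad) and "tvec" (3), from world to camera coordinates, as OpenCV has them. Camera axes: x right, y down, z forward; pixel columns grow to the right and rows downward; lengths in m; the calibration is good to about 2 mm. A picture is of the moment at which its call begins. There is no depth.
- manip.sign_off(): hands the job in, once; it reports no verdict.
The state is a dict: "clock": time; "qpos": joint angles; "qd": joint speeds; "effort": joint torques, N m; "position": TCP position; "ee_rot": TCP orientation; "contact_force": force on the tool from outside, world axes, zero at the start; "moment": the same for the moment, N m; "width": finger opening in m.
Only numpy, scipy, OpenCV 4.12 (cv2) and the standard library are available. Lean on these libraries where they do the work, as an engineer would, in place of code of your own. Each camera call takes 0.05 s, during which the arm holds its last target. There are 200 camera calls.

## Working session

There is one attempt and no reset: what is moved stays moved. The work goes in short steps, Python scripts to look and compute and a tool call to move; the robot and the scene stay as the last step left them, time stands still between calls to the robot, and variables do not carry over. Pictures are saved under pics/ and viewed, about 8 in all and at most 12, crops included, and the job is handed in when it is done.

Besides the shell and the picture viewer there is one more tool, called after "Request:" as name(argument=value, ...) on one line, values as JSON. carry_out: Moves the arm, as the interface text tells. Its arguments: {"type":"object","properties":{"series":{"type":"array","items":{"type":"array"}},"fingers":{"type":"number"},"squeeze":{"type":"number"}},"required":["series"]}

```bash
mkdir -p pics; cat > h.py <<'E'
import numpy as np, cv2
from rig import manip
def cam(n):
    d=manip.get_image(n); R=cv2.Rodrigues(np.array(d['rvec'],float))[0]
    return d['frame'],np.array(d['K'],float),R,np.array(d['tvec'],float).ravel()
def ray(c,uv):
    _,K,R,t=c; d=R.T@np.linalg.inv(K)@np.array([uv[0],uv[1],1.]); return -R.T@t,d/np.linalg.norm(d)
def onz(c,uv,z):
    o,d=ray(c,uv); return o+d*(z-o[2])/d[2]
def proj(c,p):
    _,K,R,t=c; q=K@(R@np.array(p,float)+t); return q[:2]/q[2]
E
python3 - <<'E'
from h import *
for n in('top','scene'):
    c=cam(n); cv2.imwrite(f'pics/{n}0.png',c[0]); print(n,-c[2].T@c[3],c[1][0,0],c[2].T@[0,0,1])
print(manip.get_state())
E
```

```text
top [0.44719012 0.02906141 0.7644207 ] 494.84898486681954 [ 0.18555862  0.01543857 -0.98251191]
scene [ 1.1057383  -0.31602417  0.54004754] 565.5496798067376 [-0.66169122  0.46774307 -0.58598732]
{'clock': 0.1, 'qpos': array([-1.24503808e+00,  2.76513871e-01,  1.50597838e+00, -2.82353018e-05,
        1.36068943e+00, -1.20973282e-01]), 'qd': array([ 0.00020113, -0.00117467, -0.00131532, -0.00086466,  0.00017496,
       -0.00011565]), 'effort': array([ 1.01328609e-03, -4.17699873e+01, -2.46404296e+01, -3.61522643e-04,
        5.79394167e-03,  1.36896011e-05]), 'position': array([ 0.24827475, -0.51816561,  0.2492476 ]), 'ee_rot': array([-4.90731033e-04,  8.46175088e-01, -5.32904390e-01, -6.25000242e-04]), 'contact_force': array([0.02609615, 0.18226443, 0.36156499]), 'moment': array([ 0.02353875, -0.04264393, -0.02363046]), 'width': 0.08572316357160607}
```

View pics/top0.png

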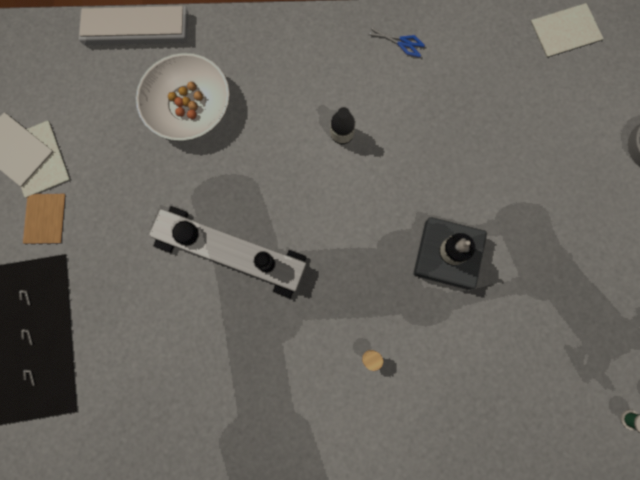

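View pics/scene0.png

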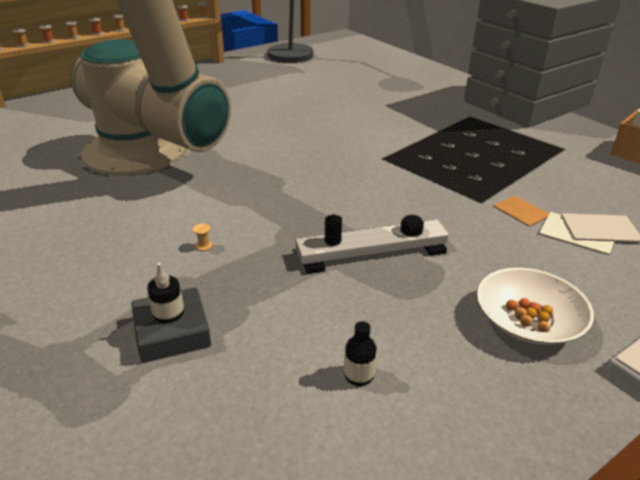

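The top view shows the rail with the slim cap at about (264,262), the spare at (185,233), the bottle at (458,248) with its nozzle at (465,243), the spool at (372,361) and the full bottle at (343,124). In the scene view the cap is at about (333,230) and the nozzle tip at (159,265). Next I'll zoom in on these.

```bash
python3 - <<'E'
from h import *
T=cv2.imread('pics/top0.png');S=cv2.imread('pics/scene0.png')
def crop(I,u,v):
    return cv2.resize(I[v-25:v+25,u-33:u+33],(396,300),interpolation=cv2.INTER_CUBIC)
def g(x): return np.clip(255*(x/255.)**.6,0,255).astype(np.uint8)
M=np.vstack([np.hstack([crop(T,264,262),crop(T,458,248)]),np.hstack([crop(S,333,230),crop(S,163,285)])])
cv2.imwrite('pics/m1.png',g(M))
ct=cam('top');cs=cam('scene')
# rail: bright low-saturation
hsv=cv2.cvtColor(T,cv2.COLOR_BGR2HSV)
m=((T.min(2)>125)).astype(np.uint8); m[:195]=0;m[305:]=0;m[:,:140]=0;m[:,315:]=0
m=cv2.morphologyEx(m,cv2.MORPH_CLOSE,np.ones((25,25)))
cc=max(cv2.findContours(m,0,1)[0],key=cv2.contourArea); r=cv2.minAreaRect(cc); b=cv2.boxPoints(r)
P=np.array([onz(ct,x,.03) for x in b]);print(r,P.round(4),np.linalg.norm(np.diff(P,axis=0),axis=1),P.mean(0))
# dark blobs
for I,c,n,(u,v) in[(T,ct,'capT',(264,262)),(T,ct,'spareT',(185,233)),(S,cs,'capS',(333,230))]:
    w=I[v-22:v+22,u-22:u+22]; mm=(w.max(2)<55).astype(np.uint8)
    k,l,s,ce=cv2.connectedComponentsWithStats(mm); i=l[22,22]; print(n,s[i][:5]+[u-22,v-22,0,0,0],ce[i]+[u-22,v-22])
for c,n,uv,z in[(ct,'cap',(264,262),.06),(ct,'tip',(465,243),.117),(cs,'tip',(159,265),.117),(cs,'cap',(333,230),.05),(ct,'spool',(372,361),.036),(ct,'full',(343,124),.07)]: print(n,onz(c,uv,z))
E
```

```text
((226.28965759277344, 248.83680725097656), (155.4275360107422, 28.776409149169922), 20.44955062866211) [[0.5843 0.3    0.03  ]
 [0.6261 0.2866 0.03  ]
 [0.5389 0.0638 0.03  ]
 [0.499  0.079  0.03  ]] [0.04387893 0.23925424 0.0426709 ] [0.56203936 0.18236969 0.03      ]
capT [254 252  22  21 328] [264.57926829 261.96036585]
spareT [173 221  26  25 482] [185.32365145 233.093361  ]
capS [325 215  17  31 448] [332.51116071 229.97991071]
cap [0.53673872 0.12003403 0.06      ]
tip [ 0.55057647 -0.15272001  0.117     ]
tip [ 0.55253316 -0.15565174  0.117     ]
cap [0.53456729 0.12394392 0.05      ]
spool [ 0.39546507 -0.03214974  0.036     ]
full [0.74020953 0.00250921 0.07      ]
```

View pics/m1.png

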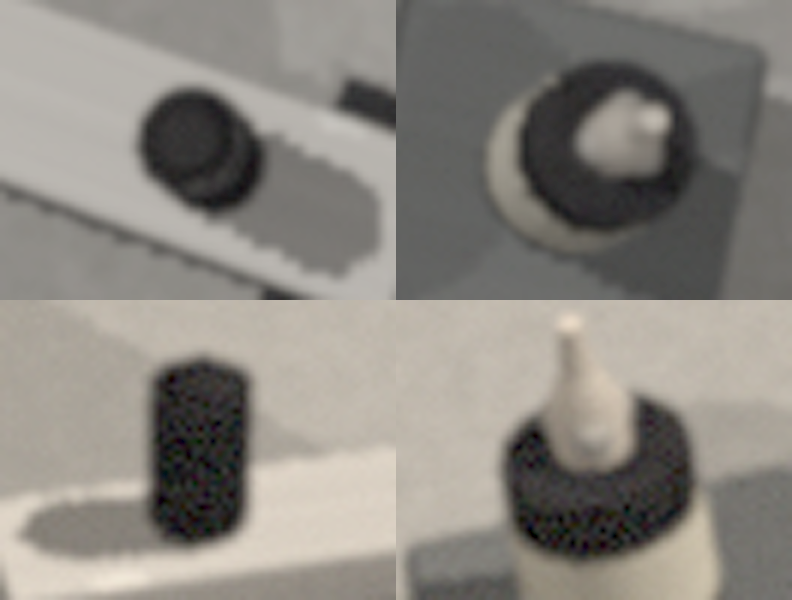

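The mosaic shows the crown top at top-view pixel (262,260), the nozzle tip at top (468,242) and scene (158.5,262.5), and the bottle's shoulder ellipse centre at top (460,247). I'll cross-check these by triangulation.

```bash
cat >> h.py <<'E'
def tri(a,ua,b,ub):
    o1,d1=ray(a,ua);o2,d2=ray(b,ub)
    s=np.linalg.lstsq(np.c_[d1,-d2],o2-o1,rcond=None)[0]; p,q=o1+s[0]*d1,o2+s[1]*d2
    return (p+q)/2,np.linalg.norm(p-q)
E
python3 - <<'E'
from h import *
a=cam('top');b=cam('scene')
print('tip',tri(a,(467.7,242.1),b,(158.3,262.1)),onz(a,(467.7,242.1),.117),onz(b,(158.3,262.1),.117))
print('shoulder top',onz(a,(459.9,246.9),.085))
S=b[0]
print('crown top',onz(a,(262,259.6),.077))
print('scene sleeve mid z=.0515',onz(b,(332.5,229.5),.0525))
rl=np.array([.562,.1824])-.065*np.array([.3645,.931]);print('stud',rl)
for p in [(*rl,.077),(*rl,.03)]: print(proj(a,p),proj(b,p))
s=manip.get_state(); from scipy.spatial.transform import Rotation as R
w=s['ee_rot'];r=R.from_quat(np.r_[w[1:],w[0]]).as_matrix();print(r.round(3)); tx=np.degrees(np.arctan2(r[1,0],r[0,0]));print('tool x yaw',tx)
for t in([.5375,.1215],[.5517,-.1545]):
  d=np.r_[t,0]-np.r_[s['position'][:2],0]; print(r.T@d*1000)
E
```

```text
tip (array([ 0.55115228, -0.15537677,  0.12045917]), np.float64(5.134403485289581e-05)) [ 0.55172036 -0.15634301  0.117     ] [ 0.54656317 -0.15407362  0.117     ]
shoulder top [ 0.55034536 -0.15432614  0.085     ]
crown top [0.53800599 0.12067338 0.077     ]
scene sleeve mid z=.0515 [0.53595011 0.12188362 0.0525    ]
stud [0.5383075 0.121885 ]
[261.13927552 259.39980204] [333.81474995 216.75800215]
[265.33929869 263.47158483] [333.0682471  242.17801866]
[[ 0.432 -0.902 -0.   ]
 [-0.902 -0.432  0.001]
 [-0.001 -0.    -1.   ]]
tool x yaw -64.40066499208068
[-4.52186595e+02 -5.37222514e+02  3.31469418e-01]
[-1.97144017e+02 -4.30775842e+02  1.59303985e-01]
```

Request:
carry_out(series=[[[-26,-31,0],0],[[-26,-31,0],0],[[-26,-31,0],0],[[-26,-31,0],0],[[-26,-31,0],0],[[-26,-31,0],0],[[-26,-31,0],0],[[-26,-31,0],0],[[-26,-31,0],0],[[-26,-31,0],0]], fingers=60)

```text
clock: 1.13
position: [0.4188, -0.1477, 0.2468]
ee_rot: [0.002, 0.842, -0.54, 0.002]
contact_force: [0.7, -0.5, 0.6]
width: 0.0598
```

Request:
carry_out(series=[[[-26,-31,0],0],[[-26,-31,0],0],[[-26,-31,0],0],[[-26,-31,0],0],[[-26,-31,0],0],[[-26,-31,0],0],[[-26,-31,0],0]])

```text
clock: 1.72
position: [0.5404, 0.1177, 0.2472]
ee_rot: [0.002, 0.842, -0.539, 0.005]
contact_force: [0.7, -0.9, 0.8]
width: 0.0599
```

Request:
carry_out(series=[[[0,0,0],6.7],[[0,0,0],6.7],[[0,0,0],6.7],[[0,0,0],6.7],[[0,0,0],6.7],[[0,0,0],6.7],[[0,0,0],6.7]])

```text
clock: 2.3
position: [0.5439, 0.1301, 0.2453]
ee_rot: [0.002, -0.548, 0.836, -0.003]
contact_force: [0.5, -0.4, 0.5]
width: 0.0602
```

```bash
cat >> h.py <<'E'
from scipy.spatial.transform import Rotation as Ro
def tool(t,yaw=None):
    s=manip.get_state(); w=s['ee_rot'];r=Ro.from_quat(np.r_[w[1:],w[0]]).as_matrix()
    print('clk',s['clock'],'pos',s['position'].round(4),'yaw',np.degrees(np.arctan2(r[1,0],r[0,0])).round(2),'tilt',r[:,2].round(4),'F',s['contact_force'].round(2),'w',round(s['width'],4))
    print('shift mm',(r.T@(np.array(t)-s['position'])*1000).round(2))
E
python3 -c "
from h import *
tool((.5375,.1215,.062))"
```

```text
clk 2.3 pos [0.5439 0.1301 0.2453] yaw -113.48 tilt [ 0.0072 -0.0027 -1.    ] F [ 0.54 -0.42  0.53] w 0.0602
shift mm [ 10.51   3.84 183.29]
```

Request:
carry_out(series=[[[10,4,0],-2],[[0,0,35],0],[[0,0,35],0],[[0,0,35],0],[[0,0,10],0],[[0,0,0],0]])

```text
clock: 2.8
position: [0.54, 0.1225, 0.1293]
ee_rot: [0.006, -0.562, 0.827, -0.005]
contact_force: [-0.2, -0.1, 0.4]
width: 0.0598
```

```bash
python3 - <<'E'
from h import *
tool((.5375,.1215,.062))
a=cam('top');b=cam('scene')
M=np.hstack([cv2.resize(a[0][195:330,200:335],(400,400),interpolation=2),cv2.resize(b[0][140:275,265:400],(400,400),interpolation=2)])
cv2.imwrite('pics/m2.png',np.clip(255*(M/255.)**.6,0,255).astype(np.uint8))
E
```

```text
clk 2.8 pos [0.54   0.1225 0.1293] yaw -111.64 tilt [ 0.0168 -0.0017 -0.9999] F [-0.23 -0.13  0.42] w 0.0598
shift mm [ 2.2   3.04 67.29]
```

View pics/m2.png

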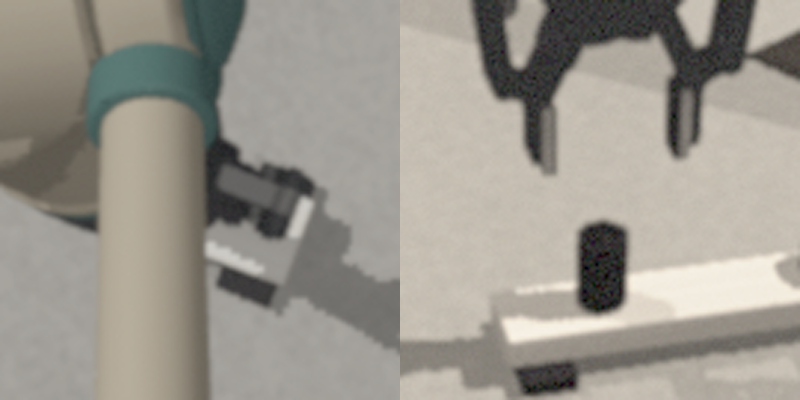

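The arm blocks the top view. In the scene view the fingers straddle the cap, with the jaw centre near u≈616 and the cap at u≈602 in the crop. That fits the remaining 2 to 3 mm shift plus the height parallax, so I'll descend.

Request:
carry_out(series=[[[2.2,3,5],0],[[0,0,15],0],[[0,0,15],0],[[0,0,15],0],[[0,0,10],0],[[0,0,0],0]])

```text
clock: 3.4
position: [0.5455, 0.1223, 0.0779]
ee_rot: [0.016, -0.562, 0.827, -0.011]
contact_force: [-0.3, 0.4, -0.9]
width: 0.0599
```

```bash
python3 - <<'E'
from h import *
tool((.5375,.1215,.062))
b=cam('scene')
M=cv2.resize(b[0][140:275,265:400],(540,540),interpolation=2)
cv2.imwrite('pics/m3.png',np.clip(255*(M/255.)**.6,0,255).astype(np.uint8))
E
```

```text
clk 3.4 pos [0.5455 0.1223 0.0779] yaw -111.6 tilt [ 3.920e-02  5.000e-04 -9.992e-01] F [-0.28  0.35 -0.87] w 0.0599
shift mm [ 3.95  7.68 15.56]
```

View pics/m3.png

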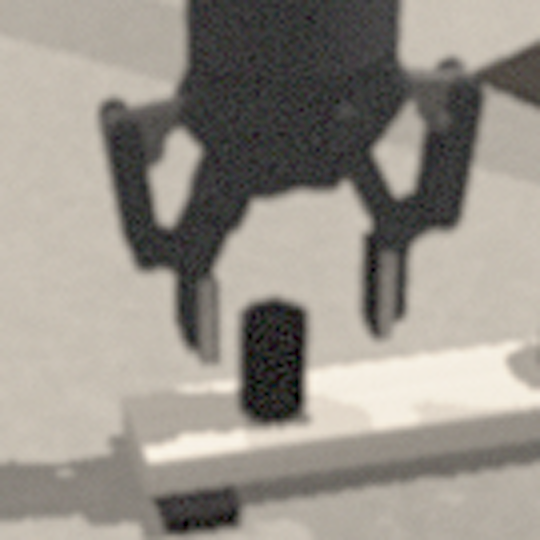

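The fingers straddle the cap but are not centred, and the tool's tilt is drifting (0.039 rad). I'll check whether idle rows cause that.

Request:
carry_out(series=[[[0,0,0],0],[[0,0,0],0]])

```text
clock: 3.62
position: [0.5472, 0.1225, 0.0806]
ee_rot: [0.018, -0.562, 0.827, -0.012]
contact_force: [-0.2, 0.4, -0.8]
width: 0.0599
```

```bash
python3 -c "
from h import *
tool((.5375,.1215,.062));print(manip.get_state()['qpos'],manip.get_state()['qd'])"
```

```text
clk 3.6167 pos [0.5472 0.1225 0.0806] yaw -111.59 tilt [ 4.37e-02  9.00e-04 -9.99e-01] F [-0.17  0.37 -0.8 ] w 0.0599
shift mm [ 4.86  9.4  18.14]
[ 0.09834327  0.38244308  1.81200458 -0.00432854  0.9035816   2.0489016 ] [-0.00049978 -0.01251871 -0.0156747   0.00025237  0.00399012 -0.00019549]
```

Request:
carry_out(series=[[[0,0,-40],0],[[0,0,-40],0]])

```text
clock: 3.78
position: [0.5393, 0.1219, 0.1559]
ee_rot: [0.011, -0.562, 0.827, -0.008]
contact_force: [0.7, -0.6, -0.2]
width: 0.0602
```

```bash
python3 -c "
from h import *
tool((.5375,.1215,.062));print(manip.get_state()['qpos'],manip.get_state()['qd'])"
```

```text
clk 3.7833 pos [0.5393 0.1219 0.1559] yaw -111.62 tilt [ 2.790e-02 -7.000e-04 -9.996e-01] F [ 0.67 -0.61 -0.18] w 0.0602
shift mm [ 1.92  3.96 93.83]
[ 0.09858869  0.29941167  1.71954571 -0.00384248  1.09494182  2.04851426] [-3.73050956e-04 -4.51490203e-01 -5.92969695e-01  2.68549083e-03
  1.14046543e+00 -1.78526791e-03]
```

```bash
python3 -c "
from h import *
cam('top');cam('top');tool((.5375,.1215,.062))"
```

```text
clk 3.8833 pos [0.5441 0.1225 0.1621] yaw -111.6 tilt [ 4.350e-02  9.000e-04 -9.991e-01] F [ 1.4  -0.16  0.81] w 0.0601
shift mm [ 5.04  9.76 99.68]
```

Request:
carry_out(series=[[[0,0,-41],0],[[0,0,-41],0]])

```text
clock: 4.05
position: [0.5361, 0.1219, 0.2346]
ee_rot: [0.013, -0.562, 0.827, -0.009]
contact_force: [0.3, -0.2, 0.6]
width: 0.06
```

```bash
python3 -c "
from h import *
tool((.5375,.1215,.062));cam('top');cam('top');tool((.5375,.1215,.062))"
```

```text
clk 4.05 pos [0.5361 0.1219 0.2346] yaw -111.61 tilt [ 3.120e-02 -3.000e-04 -9.995e-01] F [ 0.34 -0.25  0.64] w 0.06
shift mm [  1.76   3.55 172.54]
clk 4.15 pos [0.5405 0.1224 0.241 ] yaw -111.59 tilt [ 0.0467  0.0012 -0.9989] F [1.42 0.14 0.11] w 0.0602
shift mm [  5.17  10.11 178.69]
```

```bash
python3 -c "
from h import *
for i in range(4):
  cam('top');tool((.5375,.1215,.062));s=manip.get_state();print(s['qpos'].round(4),s['qd'].round(3))"
```

```text
clk 4.2 pos [0.5389 0.1222 0.238 ] yaw -111.6 tilt [ 4.160e-02  7.000e-04 -9.991e-01] F [ 0.56 -0.18 -0.79] w 0.0598
shift mm [  4.     7.84 175.75]
[ 0.0993  0.2286  1.6023 -0.0036  1.2693  2.0483] [ 0.     0.042  0.084 -0.001 -0.014  0.002]
clk 4.25 pos [0.5375 0.122  0.2356] yaw -111.6 tilt [ 3.660e-02  1.000e-04 -9.993e-01] F [-0.07  0.04 -0.43] w 0.0602
shift mm [  2.83   5.7  173.47]
[ 0.0992  0.2304  1.6057 -0.0037  1.2691  2.0483] [-0.001  0.031  0.054 -0.001  0.001 -0.001]
clk 4.3 pos [0.5365 0.1219 0.234 ] yaw -111.61 tilt [ 3.310e-02 -2.000e-04 -9.995e-01] F [ 0.13 -0.   -0.26] w 0.06
shift mm [  2.1    4.27 171.92]
[ 0.0992  0.2318  1.6078 -0.0036  1.269   2.0483] [-0.002  0.024  0.029 -0.001 -0.001  0.001]
clk 4.35 pos [0.5361 0.1218 0.233 ] yaw -111.61 tilt [ 3.110e-02 -4.000e-04 -9.995e-01] F [-0.63  0.07  0.46] w 0.0598
shift mm [  1.7    3.54 171.  ]
[ 0.0991  0.2327  1.6089 -0.0036  1.2691  2.0483] [ 0.001  0.016  0.013 -0.001 -0.    -0.   ]
```

Request:
carry_out(series=[[[0,0,0],0],[[0,0,0],0],[[0,0,0],0]])

```text
clock: 4.6
position: [0.5339, 0.1216, 0.2288]
ee_rot: [0.009, -0.562, 0.827, -0.007]
contact_force: [-0.3, -0.1, 0.7]
width: 0.06
```

```bash
python3 -c "
from h import *
for i in range(2):
  tool((.5375,.1215,.062));s=manip.get_state();print(s['qpos'].round(4),s['qd'].round(3));cam('top')"
```

```text
clk 4.6 pos [0.5339 0.1216 0.2288] yaw -111.62 tilt [ 0.0231 -0.0012 -0.9997] F [-0.28 -0.08  0.67] w 0.06
shift mm [-1.0000e-02  3.1000e-01  1.6688e+02]
[ 0.099   0.2363  1.6145 -0.0037  1.2679  2.0483] [ 0.     0.014  0.018 -0.001 -0.004  0.   ]
clk 4.65 pos [0.5338 0.1216 0.2287] yaw -111.62 tilt [ 0.0227 -0.0012 -0.9997] F [-0.77  0.22 -0.96] w 0.0597
shift mm [-8.0000e-02  1.7000e-01  1.6674e+02]
[ 0.099   0.2365  1.6147 -0.0036  1.2679  2.0483] [-0.    -0.002 -0.006  0.002  0.003 -0.001]
```

Request:
carry_out(series=[[[0,0,0],0],[[0,0,0],0],[[0,0,0],0],[[0,0,0],0],[[0,0,0],0]])

```text
clock: 5.12
position: [0.534, 0.1216, 0.228]
ee_rot: [0.009, -0.562, 0.827, -0.007]
contact_force: [-1.0, -0.2, 0.4]
width: 0.0603
```

```bash
python3 -c "
from h import *
for i in range(2):
  tool((.5375,.1215,.062));cam('top')"
```

```text
clk 5.1167 pos [0.534  0.1216 0.228 ] yaw -111.62 tilt [ 0.0217 -0.0014 -0.9998] F [-1.   -0.25  0.44] w 0.0603
shift mm [-1.0000e-01  1.7000e-01  1.6603e+02]
clk 5.1667 pos [0.534  0.1216 0.228 ] yaw -111.62 tilt [ 0.0217 -0.0013 -0.9998] F [ 0.43 -0.48  0.6 ] w 0.06
shift mm [-1.0000e-01  1.6000e-01  1.6605e+02]
```

Request:
carry_out(series=[[[0,0,-41],0],[[0,0,-41],0],[[0,0,-41],0],[[0,0,0],0],[[0,0,0],0],[[0,0,0],0],[[0,0,0],0],[[0,0,0],0]])

```text
clock: 5.88
position: [0.5288, 0.1215, 0.3529]
ee_rot: [0.005, -0.562, 0.827, -0.005]
contact_force: [-0.0, -0.1, 0.7]
width: 0.06
```

```bash
python3 -c "
from h import *
for i in range(2):
  tool((.5375,.1215,.062));cam('top');cam('top')"
```

```text
clk 5.8833 pos [0.5288 0.1215 0.3529] yaw -111.63 tilt [ 0.0144 -0.0021 -0.9999] F [-0.03 -0.06  0.73] w 0.06
shift mm [ -2.25  -3.98 291.02]
clk 5.9833 pos [0.5286 0.1215 0.3525] yaw -111.62 tilt [ 0.0132 -0.0021 -0.9999] F [ 1.16 -0.29 -0.33] w 0.0602
shift mm [ -2.46  -4.46 290.59]
```

Request:
carry_out(series=[[[-2,-4,38],0],[[0,0,38],0],[[0,0,38],0],[[0,0,38],0],[[0,0,38],0],[[0,0,34],0]])

```text
clock: 6.58
position: [0.5449, 0.1224, 0.1294]
ee_rot: [0.015, -0.562, 0.827, -0.01]
contact_force: [-0.6, -0.0, -0.3]
width: 0.0602
```

```bash
python3 -c "
from h import *
for i in range(3):
  tool((.5375,.1215,.062));[cam('top') for j in range(3)]"
```

```text
clk 6.5833 pos [0.5449 0.1224 0.1294] yaw -111.61 tilt [ 3.680e-02  3.000e-04 -9.993e-01] F [-0.59 -0.03 -0.29] w 0.0602
shift mm [ 4.46  8.87 67.04]
clk 6.7333 pos [0.5436 0.1222 0.1292] yaw -111.61 tilt [ 3.080e-02 -4.000e-04 -9.995e-01] F [-0.03 -0.38  1.51] w 0.0597
shift mm [ 3.61  7.33 66.97]
clk 6.8833 pos [0.5477 0.1226 0.1342] yaw -111.6 tilt [ 4.270e-02  8.000e-04 -9.991e-01] F [0.44 0.13 1.36] w 0.06
shift mm [ 6.02 11.94 71.71]
```

Request:
carry_out(series=[[[6,12,30],0]])

```text
clock: 7.12
position: [0.5431, 0.1222, 0.1102]
ee_rot: [0.026, -0.562, 0.827, -0.016]
contact_force: [1.3, 0.6, 0.4]
width: 0.0603
```

```bash
python3 -c "
from h import *
for i in range(2):
  [cam('top') for j in range(3)];tool((.5375,.1215,.062))"
```

```text
clk 7.2667 pos [0.5336 0.1214 0.1035] yaw -111.59 tilt [ 3.990e-02  6.000e-04 -9.992e-01] F [0.25 0.4  0.11] w 0.0597
shift mm [-0.92 -2.05 41.6 ]
clk 7.4167 pos [0.5369 0.1217 0.1053] yaw -111.59 tilt [ 0.0463  0.0012 -0.9989] F [ 0.41  0.85 -0.11] w 0.0599
shift mm [ 0.74  1.22 43.28]
```

Request:
carry_out(series=[[[1,1,24],0]])

```text
clock: 7.5
position: [0.5418, 0.1217, 0.0862]
ee_rot: [0.025, -0.562, 0.827, -0.015]
contact_force: [1.1, 0.5, -0.4]
width: 0.06
```

```bash
python3 -c "
from h import *
[cam('top') for j in range(6)];tool((.5375,.1215,.062))"
```

```text
clk 7.8 pos [0.5376 0.1212 0.0823] yaw -111.59 tilt [ 0.048   0.0014 -0.9988] F [ 0.6  -0.21  0.61] w 0.0603
shift mm [ 0.19  1.1  20.28]
```

Request:
carry_out(series=[[[0,1,20],0]])

```text
clock: 7.88
position: [0.5414, 0.122, 0.0662]
ee_rot: [0.024, -0.562, 0.827, -0.015]
contact_force: [-0.2, 0.1, -0.1]
width: 0.0601
```

```bash
python3 - <<'E'
from h import *
[cam('top') for j in range(6)];tool((.5375,.1215,.062))
b=cam('scene')
M=cv2.resize(b[0][140:275,265:400],(540,540),interpolation=2)
cv2.imwrite('pics/m4.png',np.clip(255*(M/255.)**.6,0,255).astype(np.uint8))
E
```

```text
clk 8.1833 pos [0.5383 0.1217 0.0632] yaw -111.59 tilt [ 0.0494  0.0015 -0.9988] F [-0.06  0.08  0.3 ] w 0.06
shift mm [0.51 0.7  1.17]
```

View pics/m4.png

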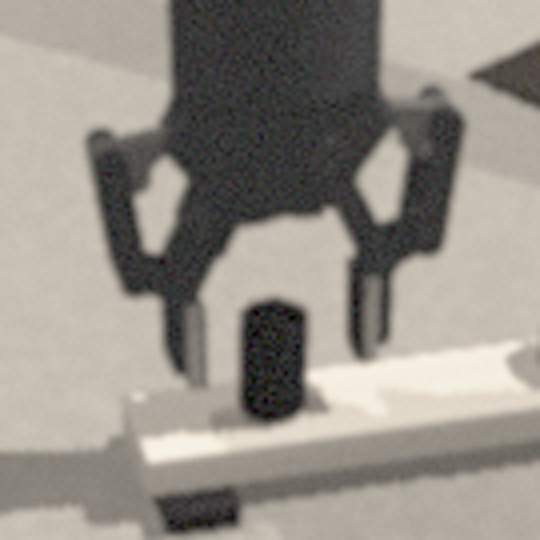

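The pads stand around the cap at the right height, with mid-gap at about u=283 and the cap at 273 in the crop. I'll close to a narrow gap and look again before gripping.

Request:
carry_out(series=[[[0.5,0.5,1],0]], fingers=36, squeeze=25)

```text
clock: 8.32
position: [0.5383, 0.1215, 0.063]
ee_rot: [0.022, -0.562, 0.827, -0.014]
contact_force: [0.7, -0.7, -0.2]
width: 0.0496
```

```bash
python3 - <<'E'
from h import *
[cam('top') for j in range(8)];tool((.5375,.1215,.062))
b=cam('scene')
M=cv2.resize(b[0][185:260,300:375],(600,600),interpolation=2)
cv2.imwrite('pics/m5.png',np.clip(255*(M/255.)**.5,0,255).astype(np.uint8))
E
```

```text
clk 8.7167 pos [0.5377 0.1214 0.0622] yaw -111.59 tilt [ 0.0495  0.0015 -0.9988] F [ 0.41 -0.57 -0.13] w 0.0359
shift mm [-0.02  0.2   0.2 ]
```

View pics/m5.png

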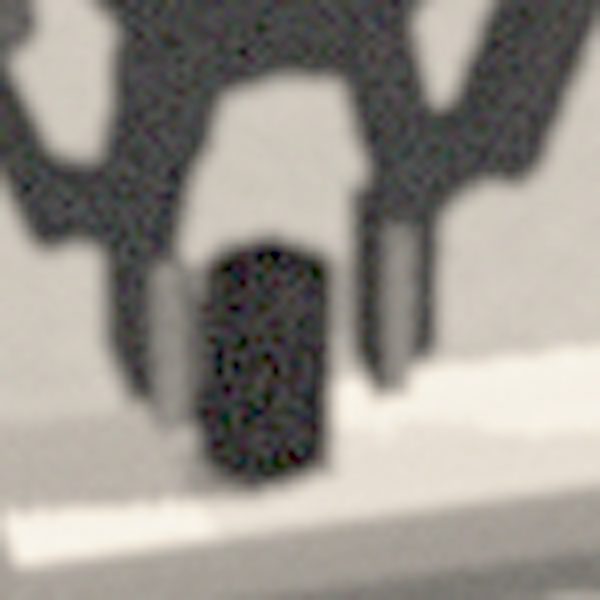

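The crop shows the cap centre at u≈265 and the pad mid at about 275, so the jaws are about 2 mm too far right, which is tool −x. I'll shift +1.5 mm and grip.

Request:
carry_out(series=[[[1.5,0,0],0]], fingers=20, squeeze=40)

```text
clock: 8.85
position: [0.5374, 0.1203, 0.0623]
ee_rot: [0.021, -0.562, 0.827, -0.013]
contact_force: [-0.1, 3.0, 5.9]
width: 0.0268
```

```bash
python3 -c "
from h import *
for i in range(3):
  [cam('top') for j in range(3)];tool((.5375,.1215,.062))"
```

```text
clk 9.0 pos [0.5374 0.12   0.0624] yaw -111.6 tilt [ 0.0503  0.0017 -0.9987] F [ 0.4  -0.01  2.92] w 0.0263
shift mm [-1.38  0.48  0.45]
clk 9.15 pos [0.5374 0.1201 0.0624] yaw -111.59 tilt [ 0.0502  0.0016 -0.9987] F [0.61 1.03 3.13] w 0.0265
shift mm [-1.36  0.45  0.42]
clk 9.3 pos [0.5374 0.1201 0.0624] yaw -111.59 tilt [ 0.0502  0.0016 -0.9987] F [-0.9   1.27  3.81] w 0.0262
shift mm [-1.37  0.47  0.4 ]
```

Request:
carry_out(series=[[[0,0,-15],0],[[0,0,-35],0],[[0,0,-35],0],[[0,0,-35],0]], fingers=20, squeeze=70)

```text
clock: 9.63
position: [0.5261, 0.1189, 0.176]
ee_rot: [0.012, -0.562, 0.827, -0.009]
contact_force: [0.0, 0.2, -0.1]
width: 0.026
```

```bash
python3 -c "
from h import *
for i in range(2):
  [cam('top') for j in range(4)];tool((.5505,-.155,.19))"
```

```text
clk 9.8333 pos [0.5277 0.1191 0.1766] yaw -111.61 tilt [ 3.530e-02 -3.000e-04 -9.994e-01] F [-0.45  0.33 -0.97] w 0.0259
shift mm [ 246.26 -122.68  -12.49]
clk 10.0333 pos [0.5264 0.119  0.1743] yaw -111.62 tilt [ 3.020e-02 -7.000e-04 -9.995e-01] F [ 0.09 -0.46  0.05] w 0.0256
shift mm [ 245.7  -123.83  -14.81]
```

Request:
carry_out(series=[[[35,-17.5,-3],0],[[35,-17.5,-3],0],[[35,-17.5,-3],0],[[35,-17.5,-3],0],[[35,-17.5,-3],0],[[35,-17.5,-3],0],[[30,-15,-3],0]])

```text
clock: 10.62
position: [0.5455, -0.1493, 0.1842]
ee_rot: [0.006, -0.568, 0.823, 0.0]
contact_force: [0.3, 0.6, -0.3]
width: 0.0256
```

```bash
python3 -c "
from h import *
for i in range(2):
  [cam('top') for j in range(4)];tool((.5505,-.155,.165))"
```

```text
clk 10.8167 pos [ 0.5455 -0.1475  0.1841] yaw -110.9 tilt [ 0.0094  0.0091 -0.9999] F [ 0.13  0.33 -1.32] w 0.0256
shift mm [ 5.47 -7.24 19.06]
clk 11.0167 pos [ 0.5458 -0.1453  0.1851] yaw -110.65 tilt [ 0.0109  0.0083 -0.9999] F [ 0.19 -0.74 -0.31] w 0.0256
shift mm [ 7.63 -7.71 20.09]
```

```bash
cat >> h.py <<'E'
def rot(tilt,yaw):
    z=np.array([*tilt,-1.]);z/=np.linalg.norm(z); x=np.array([np.cos(np.radians(yaw)),np.sin(np.radians(yaw)),0]);x-=z*(x@z);x/=np.linalg.norm(x)
    return np.c_[x,np.cross(z,x),z]
Rg=rot((.0502,.0016),-111.59); jx=Rg[:,0]
tg=np.array([.5374,.1201,.0624]); cap=np.array([.5375,.1212,.03]); dd=cap-tg; dd[:2]-=jx[:2]*(dd[:2]@jx[:2])  # jaws centre the cap
rimT=Rg.T@dd; upT=Rg.T@[0,0,1.]
def rim(t=None):
    s=manip.get_state(); w=s['ee_rot'];r=Ro.from_quat(np.r_[w[1:],w[0]]).as_matrix()
    p=s['position']+r@rimT; print('clk',round(s['clock'],2),'rim',p.round(4),'tilt',r[:2,2].round(3),'capaxis',(r@upT).round(3),'F',s['contact_force'].round(1),'w',round(s['width'],4),end=' ')
    if t is not None: print('shift',(r.T@(np.array(t)-p)*1000).round(1))
    return p,r@upT
E
python3 - <<'E'
from h import *
print(rimT); rim((.5505,-.155,.13))
E
```

```text
[0.00064477 0.00180218 0.03234491]
clk 11.02 rim [ 0.5442 -0.145   0.1528] tilt [0.011 0.008] capaxis [ 0.039 -0.006  0.999] F [ 0.2 -0.7 -0.3] w 0.0256 shift [ 7.4 -9.3 22.7]
```

Request:
carry_out(series=[[[7.5,-9,12],0]])

```text
clock: 11.1
position: [0.5522, -0.1534, 0.1749]
ee_rot: [0.008, -0.57, 0.822, -0.001]
contact_force: [0.5, 0.1, -0.6]
width: 0.0257
```

```bash
python3 - <<'E'
from h import *
[cam('top') for j in range(7)]
a=cam('top');b=cam('scene');p,ax=rim((.5505,-.155,.13))
print(proj(b,p),proj(b,p+ax*.047),proj(b,p+ax*.0225),'tip',proj(b,(.5505,-.155,.117)))
M=cv2.resize(b[0][190:320,95:225],(600,600),interpolation=2)
cv2.imwrite('pics/m6.png',np.clip(255*(M/255.)**.6,0,255).astype(np.uint8));cv2.imwrite('pics/top6.png',a[0])
E
```

```text
clk 11.55 rim [ 0.5502 -0.155   0.141 ] tilt [0.011 0.008] capaxis [ 0.039 -0.006  0.999] F [-0.8 -0.1 -0.7] w 0.0257 shift [ 0.  -0.2 11. ]
[155.59938096 248.00543252] [149.4371009  215.71654482] [152.71628709 232.89870363] tip [158.84910981 263.97527144]
```

View pics/m6.png

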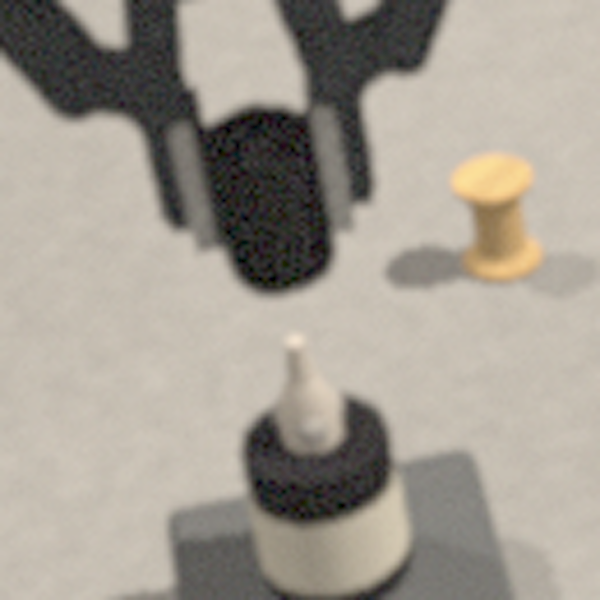

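The scene view shows the cap axis from crown (260,120) to rim (282,272) extended meeting the nozzle tip at (294,340), so it is aligned in this view. I'll descend in steps and watch the force.

Request:
carry_out(series=[[[0,0,20],0]])

```text
clock: 11.63
position: [0.5547, -0.1562, 0.1569]
ee_rot: [0.009, -0.569, 0.822, -0.004]
contact_force: [-0.0, -0.8, 0.0]
width: 0.0257
```

```bash
python3 -c "
from h import *
[cam('scene') for j in range(6)];rim((.5505,-.155,.103))"
```

```text
clk 11.93 rim [ 0.5508 -0.155   0.1217] tilt [0.012 0.008] capaxis [ 0.038 -0.005  0.999] F [ 0.4 -0.1  0.2] w 0.0258 shift [ 0.3  0.5 18.7]
```

Request:
carry_out(series=[[[0,0.5,18],0]])

```text
clock: 12.02
position: [0.555, -0.1562, 0.1398]
ee_rot: [0.01, -0.569, 0.822, -0.004]
contact_force: [1.3, 0.6, -0.4]
width: 0.026
```

```bash
python3 -c "
from h import *
[cam('scene') for j in range(6)];rim((.5505,-.155,.098))"
```

```text
clk 12.32 rim [ 0.5511 -0.155   0.1045] tilt [0.013 0.007] capaxis [ 0.037 -0.005  0.999] F [-0.2  0.   0.2] w 0.0259 shift [0.3 0.6 6.5]
```

Request:
carry_out(series=[[[0,0,6],0]])

```text
clock: 12.4
position: [0.5539, -0.1557, 0.1325]
ee_rot: [0.009, -0.569, 0.822, -0.002]
contact_force: [-0.2, -0.9, 0.2]
width: 0.0261
```

```bash
python3 -c "
from h import *
[cam('scene') for j in range(6)];rim((.5505,-.155,.095));print(manip.get_state()['moment'].round(3))"
```

```text
clk 12.7 rim [ 0.5513 -0.1549  0.0986] tilt [0.014 0.007] capaxis [ 0.037 -0.005  0.999] F [-0.8  0.2 -0.4] w 0.0257 shift [0.4 0.7 3.6]
[ 0.004  0.046 -0.009]
```

Request:
carry_out(series=[[[0,0.4,3],0]])

```text
clock: 12.78
position: [0.5528, -0.1555, 0.1286]
ee_rot: [0.008, -0.569, 0.822, -0.002]
contact_force: [-1.4, -0.7, 1.0]
width: 0.0257
```

```bash
python3 -c "
from h import *
[cam('scene') for j in range(6)];rim((.5505,-.155,.09));print(manip.get_state()['moment'].round(3))"
```

```text
clk 13.08 rim [ 0.5507 -0.1551  0.0955] tilt [0.013 0.007] capaxis [ 0.037 -0.004  0.999] F [-1.2 -1.6 -1.6] w 0.0253 shift [0.  0.3 5.5]
[-0.406  0.084  0.047]
```

Small contact forces at rim height 95.5 mm fit the lip being on the neck at the nubs. Now I'll press.

Request:
carry_out(series=[[[0,0.3,4],0]], squeeze=100)

```text
clock: 13.17
position: [0.5525, -0.1561, 0.125]
ee_rot: [0.007, -0.569, 0.822, -0.002]
contact_force: [-3.1, -2.1, 11.8]
width: 0.0252
```

```bash
python3 -c "
from h import *
for i in range(3):
  [cam('scene') for j in range(3)];rim((.5505,-.155,.085));print(manip.get_state()['moment'].round(3))"
```

```text
clk 13.32 rim [ 0.5505 -0.1558  0.0916] tilt [0.013 0.005] capaxis [ 0.037 -0.003  0.999] F [-1.  -4.7  1. ] w 0.0248 shift [-0.7  0.3  6.6]
[-0.761  0.195  0.01 ]
clk 13.47 rim [ 0.5505 -0.1558  0.0915] tilt [0.013 0.005] capaxis [ 0.037 -0.003  0.999] F [-0.9 -5.4  1.2] w 0.0249 shift [-0.7  0.3  6.5]
[-0.871  0.273 -0.028]
clk 13.62 rim [ 0.5505 -0.1557  0.0915] tilt [0.013 0.005] capaxis [ 0.037 -0.003  0.999] F [-0.4 -4.9  2.3] w 0.0248 shift [-0.6  0.3  6.5]
[-0.917  0.286 -0.035]
```

Request:
carry_out(series=[[[1,0,4],0]])

```text
clock: 13.7
position: [0.5519, -0.1561, 0.1204]
ee_rot: [0.008, -0.569, 0.822, -0.001]
contact_force: [-1.2, 0.5, -0.3]
width: 0.025
```

```bash
python3 -c "
from h import *
for i in range(2):
  [cam('scene') for j in range(4)];rim((.5505,-.1565,.085));print(manip.get_state()['moment'].round(3))"
```

```text
clk 13.9 rim [ 0.5498 -0.1556  0.0865] tilt [0.012 0.007] capaxis [ 0.038 -0.005  0.999] F [ 0.9  0.1 -3.7] w 0.0252 shift [ 0.6 -1.   1.5]
[-0.063 -0.027  0.045]
clk 14.1 rim [ 0.5498 -0.1559  0.0868] tilt [0.012 0.007] capaxis [ 0.038 -0.004  0.999] F [ 0.2 -0.1 -5.7] w 0.0247 shift [ 0.4 -0.9  1.8]
[ 0.044 -0.026  0.037]
```

Request:
carry_out(series=[[[0,0,3.5],0]])

```text
clock: 14.18
position: [0.5518, -0.1561, 0.1174]
ee_rot: [0.007, -0.569, 0.822, -0.001]
contact_force: [-8.7, 1.2, 36.9]
width: 0.0251
```

```bash
python3 -c "
from h import *
for i in range(3):
  [cam('scene') for j in range(4)];rim((.5505,-.1560,.085));print(manip.get_state()['moment'].round(3))"
```

```text
clk 14.38 rim [ 0.5502 -0.1559  0.0854] tilt [0.014 0.006] capaxis [ 0.037 -0.004  0.999] F [-2.6  0.4  8.7] w 0.0252 shift [-0.  -0.3  0.4]
[0.13  0.514 0.011]
clk 14.58 rim [ 0.5502 -0.1559  0.0854] tilt [0.014 0.006] capaxis [ 0.036 -0.004  0.999] F [-3.2 -0.9  8.6] w 0.0252 shift [ 0.  -0.3  0.4]
[ 0.09   0.522 -0.019]
clk 14.78 rim [ 0.5502 -0.1559  0.0854] tilt [0.014 0.006] capaxis [ 0.036 -0.004  0.999] F [-3.1  0.3  8.9] w 0.0251 shift [-0.  -0.3  0.4]
[ 0.1    0.451 -0.076]
```

Request:
carry_out(series=[[[0,0,2.5],0]])

```text
clock: 14.87
position: [0.5518, -0.1561, 0.1177]
ee_rot: [0.008, -0.569, 0.822, -0.002]
contact_force: [-5.1, 0.8, 13.8]
width: 0.0251
```

```bash
python3 - <<'E'
from h import *
for i in range(4):
  [cam('top') for j in range(4)];rim((.5505,-.1560,.085))
b=cam('scene')
M=cv2.resize(b[0][190:320,95:225],(600,600),interpolation=2)
cv2.imwrite('pics/m7.png',np.clip(255*(M/255.)**.5,0,255).astype(np.uint8))
E
```

```text
clk 15.07 rim [ 0.5503 -0.1559  0.0853] tilt [0.015 0.005] capaxis [ 0.035 -0.003  0.999] F [-4.3  0.4 11. ] w 0.0251 shift [-0.  -0.3  0.3]
clk 15.27 rim [ 0.5503 -0.1559  0.0853] tilt [0.015 0.005] capaxis [ 0.035 -0.003  0.999] F [-4.   0.3 11.2] w 0.0252 shift [ 0.  -0.3  0.3]
clk 15.47 rim [ 0.5503 -0.1559  0.0853] tilt [0.015 0.005] capaxis [ 0.035 -0.003  0.999] F [-5.   0.3 10.4] w 0.0249 shift [-0.  -0.2  0.3]
clk 15.67 rim [ 0.5503 -0.1559  0.0854] tilt [0.015 0.005] capaxis [ 0.035 -0.003  0.999] F [-3.5  0.9 11.1] w 0.0248 shift [ 0.  -0.2  0.4]
```

View pics/m7.png

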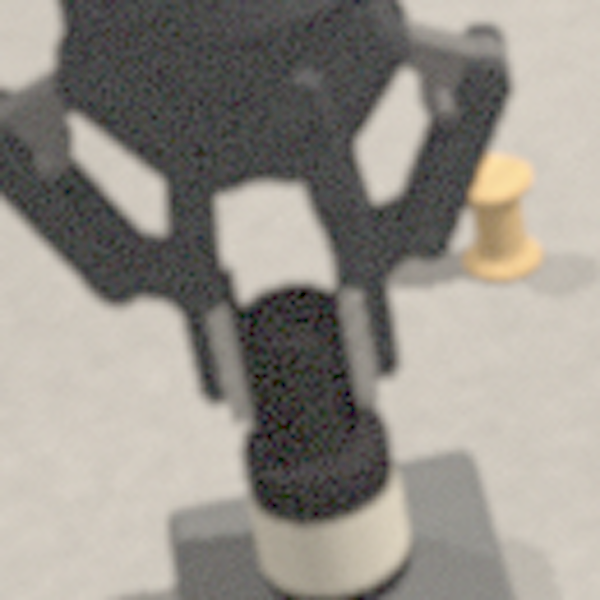

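The cap covers the neck with its rim down on the shoulder at about (300,460) and no white showing, and the push is steady at 11 N. I'll add one more press for margin.

Request:
carry_out(series=[[[0,0,4],0]])

```text
clock: 15.8
position: [0.5518, -0.1562, 0.1175]
ee_rot: [0.008, -0.569, 0.822, -0.003]
contact_force: [-9.5, 3.4, 28.1]
width: 0.0252
```

```bash
python3 - <<'E'
from h import *
for i in range(3):
  [cam('top') for j in range(4)];rim((.5505,-.1560,.085))
print(manip.get_state()['qd'].round(3)); manip.sign_off()
E
```

```text
clk 16.0 rim [ 0.5503 -0.1559  0.0852] tilt [0.017 0.004] capaxis [ 0.034 -0.002  0.999] F [-5.9  1.4 18.5] w 0.0247 shift [-0.  -0.2  0.2]
clk 16.2 rim [ 0.5503 -0.1559  0.0852] tilt [0.017 0.004] capaxis [ 0.034 -0.002  0.999] F [-6.1  1.  19.1] w 0.0253 shift [-0.  -0.2  0.2]
clk 16.4 rim [ 0.5503 -0.156   0.0852] tilt [0.017 0.004] capaxis [ 0.033 -0.002  0.999] F [-5.8  2.2 18.6] w 0.0247 shift [-0.  -0.2  0.2]
[-0.001  0.001  0.001 -0.001 -0.    -0.001]
the job is handed in; nothing more can be done
```

I pulled the tall cap off its stud, pressed it onto the bottle's nozzle until it clicked, and handed the job in at about 16.4 s while still gripping and pushing. No verdict is reported.

**Click:** the force peaked near 12 N as the lip met the nubs. It then dropped and turned into about 6 N of downward pull before the shoulder stopped the cap.

**Final checks:**
- **Height:** the rim is computed at 85.2 mm, with the shoulder at 85 mm.
- **Centring:** the cap is within about 1 mm of my estimate of the neck axis.
- **Tilt:** the cap leans about 0.03 rad.
- **Push and grip:** the push is steady at about 19 N, with a 100 N grip command at 25 mm opening, and the arm is at rest.
- **Last scene picture:** no white neck is visible under the cap. I did not look again at the spare cap, spool or full bottle, but nothing touched them on the way.

**What disagreed:**
- The two cameras differed by up to about 5 mm on the nozzle tip's position. I went mostly by the top view, and contact agreed with it.
- The tool tilted by up to 0.05 rad during rows of motion. I compensated with single-row moves followed by holds.
- A side force of about 6 N remains at the end.

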